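# Bridge the dividing jig and index it to the third stop

## Robot

A 7-joint arm with a two-finger parallel gripper is mounted at the origin on a cart in front of the work surface, level with it; the furniture and walls round the work are solid. World frame = base frame: x ahead of the robot, y to its left, z up, the work surface at z = 0. Lengths are in mm, angles in rad, forces in N, time in s.
With the tool pointing down it reaches from about 400 to 875 mm from the base axis. Payload 4.4 kg.
Tool frame: the origin (TCP) lies where the fingers leave the gripper's body, on its centre line; the fingertips stand 73 mm ahead of it and the grasp point (between the pads) lies 54 mm ahead of it; z points along the fingers, y is the line along which they close (so a half turn about z gives the same grasp; the last joint's range is limited). The gripper opens to 85 mm and grips with 20 to 120 N. Pads are 22 mm wide; open, the fingers measure 114 mm over their backs; the gripper's body (76 mm by 85 mm) begins 54 mm behind the grasp point. The pads swing forward as they close: fully open they stand 13 mm farther back than shut.
Start: joints at [1.113, 0.628, 0.038, 1.517, -0.027, 0.996, -0.02], TCP at [248.23, -600.749, 303.913] pointing down, gripper open.
Joint ranges: [-3.06, 3.06], [-0.37, 2.12], [-1.25, 1.32], [0.18, 2.47], [-1.1, 4.24], [0.23, 1.98], [-2.94, 2.94]. Speed limits (rad/s): [2.57, 2.57, 3.14, 3.14, 3.14, 3.14, 3.14].

## Interface

Orientations are given as [roll, pitch, yaw] about the fixed x, y, z axes, in that order (R = Rz(yaw) Ry(pitch) Rx(roll)).
In Python, from cell import ctrl gives the robot as it stands.
- The arm moves only by the tool send_rows, never from a script. Its argument "rows" is a list that holds one entry, the list of rows, each a list of 6 numbers: the shift along the tool's x, y, z in cm, then the turn, a rotation vector about the tool's x, y, z in rad. In form: [[[tx, ty, tz, wx, wy, wz], ...]]. A call has 1 to 10 rows; each row is the pose to reach, as a shift and turn from the pose commanded when the call began, along the tool's axes at that moment; what a row does not reach only later rows make up. A row lasts 1/10 s, in which the tool goes at most 50 mm and 8.59 degrees, less where a joint would pass 70% of its speed; a pose out of reach is approached as far as the arm can. A call with a gripper value outside its range is refused whole. "grip" is the closure in counts, from 0 (fully open) to 255 (shut), set as the call begins (left out, the last holds). The fingers move at their own pace and stop on an object; the grip force is fixed at half the most. Time passes only in rows, so rows that repeat a pose let the fingers close. It gives the time, the measured TCP pose, the force, the opening and the grip force at its end, in the units of the state.
- ctrl.read_state(): the state, without advancing time (a new reading comes with each control period).
- ctrl.get_image(name): name is "scene" or "side" or "wrist"; returns a dict with "pixels" (420x560x3 uint8, red, green, blue), "fx", "fy", "cx", "cy" (pixels), "extrinsics" (4x4, takes a point from camera to world coordinates); the wrist camera has in their place "mount" (4x4, takes a point from camera to tool coordinates, whose origin is the TCP and whose axes are the flange's). Camera axes: x right, y up, looking along -z (the intrinsics and any distortion apply to the point x, -y, -z); pixel columns grow to the right and rows downward; lengths in mm; the calibration is good to about 2 mm. A picture is of the moment at which its call begins: read the wrist's pose just before it. There is no depth.
- ctrl.finish_job(): hands the job in; it is judged then, once.
The state is a dict: "clock": time; "qpos": joint angles; "qd": joint speeds; "tau": joint torques, N m; "eef_pos": TCP position; "tool_rot": TCP orientation; "force": force on the tool from outside, world axes, zero at the start; "torque": the same for the moment, N m; "width": finger opening in mm; "gripper_force": force on a finger pad.
Only numpy, scipy, OpenCV 4.12 (cv2) and the standard library are available. Lean on these libraries where they do the work, as an engineer would, in place of code of your own. Each camera call takes 0.05 s, during which the arm holds its last target. There are 200 camera calls.

## Task

Get the dividing jig ready to scribe the heel lift: lay the steel guide bar across the two notched rests so that it bridges the heel lift, centred and flat in both, and let go of it. Then turn the jig's black index knob clockwise by its handle, counting the clicks, to the third stop and not past it, and finish still gripping the handle there with the knob seated in that third click and the bar undisturbed. Leave the other things on the bench where they are.

Things in the scene. Friction and masses are not known exactly. Their poses are not given: they have to be found in the camera images.
- jig: Fixed dividing jig: grey base plate 190 (x) x 210 (y) x 12 mm, origin at the centre of its underside. In its frame a round platter (94 mm) carrying a brown leather heel lift (fixed; top 41 mm above the bench; turns with the knob) is centred at y = +60 mm and the index knob at y = -60 mm. The bar's two dark steel rests stand beside the platter at x = -75 and +75 mm, y = +60 mm.
- rest_mid (a point): Midpoint between the two rests, at the height of their notch floors (47 mm above the bench), axes as the jig: the bar belongs with its origin here and its long axis along the jig's x (either way round). Each rest is 22 mm long in x with a notch 30 mm wide in y; its 8 mm thick cheeks rise 11 mm above the floor.
- guide_bar: Loose steel guide bar 180 (x) x 24 (y) x 8 mm, about 0.15 to 0.31 kg, lying flat on the bench; origin at the centre of its underside, x along its length. On top at its middle stands a red finger rail 70 mm long (x), 12 mm wide (y), from z = 8 to z = 28 mm: pinch this across y.
- index_knob (a joint): Knob angle in rad, growing clockwise seen from above, range 0 to 1.70. Starts between 0 and 0.2, where it turns freely. A spring plunger riding over pins makes V-shaped stops: first 0.60, second 0.95, third 1.30, one more at 1.65; crests at 0.425, 0.775, 1.125, 1.475. A click takes about 0.1 N m; a stop draws a free knob to within 0.02 of its centre from 0.1 rad either side. It stays where left.
- knob_handle: Black bar grip on the index knob: 44 mm long (own x), 14 mm thick (y), its top 69 mm above the bench, on a 34 mm disc (top 36 mm above the bench). Origin on the knob's axis, 30 mm above the bench; axes parallel to the jig's at joint value 0. Pinch the 14 mm from above. A white line at its -x end is the pointer; 1, 2 and 3 white dots on the base show where it points at the three stops.
- knob_top (a point): Centre of the top face of the knob handle, on the knob's axis, 69 mm above the bench.
- edge_plane: Bystander, to be left alone: small blue-and-black plane, 28x58x20 mm; origin at the centre of its underside.
- tack_tin: Bystander, to be left alone: closed dark green tin, 73x100x29 mm; origin at the centre of its underside.
- wax: Bystander, to be left alone: amber lump of beeswax, 38x53x24 mm; origin at the centre of its underside.
- spool: Bystander, to be left alone: cream thread spool, 48 mm across, 52 mm tall; origin at the centre of its underside.
- nippers: Bystander, to be left alone: steel nippers, 48x168x14 mm, lying flat; origin at the centre of its underside.
Things that resemble listed ones, but are neither listed nor needed, are in the scene too. Of the things shaped like the guide_bar, the steel one is meant.

How it is judged (in metres and radians):
On the way, in this order (a step that is already met when the one before it is completed fails the run):
1. the guide bar lies flat in both rests, centred, let go and at rest, with the knob not yet clicked (x of guide_bar in the frame of rest_mid between -0.01 and 0.01 m and y of guide_bar in the frame of rest_mid between -0.005 and 0.005 m and z of guide_bar in the frame of rest_mid between -0.003 and 0.003 m and angle between the x axis of guide_bar and the x axis of jig, either way round below 0.06 rad and angle between guide_bar's own z axis and vertical below 0.04 rad and contact force between guide_bar and jig above 0.5 N and contact force between the fingers and guide_bar below 0.3 N and linear speed of guide_bar below 0.02 m/s and value of joint index_knob below 0.4 rad), for 0.2 s.
2. the knob has been turned into the first click by its handle, the bar in place (x of guide_bar in the frame of rest_mid between -0.01 and 0.01 m and y of guide_bar in the frame of rest_mid between -0.005 and 0.005 m and z of guide_bar in the frame of rest_mid between -0.003 and 0.003 m and angle between the x axis of guide_bar and the x axis of jig, either way round below 0.06 rad and angle between guide_bar's own z axis and vertical below 0.04 rad and contact force between guide_bar and jig above 0.5 N and value of joint index_knob above 0.5 rad and contact force between the fingers and knob_handle above 1 N).
At the end, for the whole second after the job is handed in: Bar in both rests (within 10 mm along, 5 mm across, 3 mm in height of the midpoint; level within 0.04 rad, aligned within 0.06 rad), untouched, at rest; fingers grip the knob handle (over 2 N), knob still and within 0.10 rad of the third stop (1.30) (x of guide_bar in the frame of rest_mid between -0.01 and 0.01 m and y of guide_bar in the frame of rest_mid between -0.005 and 0.005 m and z of guide_bar in the frame of rest_mid between -0.003 and 0.003 m and angle between the x axis of guide_bar and the x axis of jig, either way round below 0.06 rad and angle between guide_bar's own z axis and vertical below 0.04 rad and contact force between guide_bar and jig above 0.5 N and contact force between the fingers and guide_bar below 0.3 N and linear speed of guide_bar below 0.02 m/s and value of joint index_knob between 1.2 and 1.4 rad and velocity of joint index_knob between -0.1 and 0.1 rad/s and contact force between the fingers and knob_handle above 2 N); the arm keeps its last pose, push and grip.
It fails at once if the knob goes past the third stop into the next crest (value of joint index_knob above 1.47 rad).
It fails at once if a bystander is moved more than 30 mm (distance of any of edge_plane, tack_tin, wax, spool, nippers from where it was at the start of the episode above 0.03 m).
It also fails if it takes over 48 s, if anything falls off the work surface, if the arm or the gripper's body presses on something with over 40 N, if the wrist force passes 120 N, or if a joint passes its speed limit or range.

## Working session

There is one attempt and no reset: what is moved stays moved. The work goes in short steps, Python scripts to look and compute and a tool call to move; the robot and the scene stay as the last step left them, time stands still between calls to the robot, and variables do not carry over. Pictures are saved under pics/ and viewed, at most 10 in all, crops included, and the job is handed in when it is done.

Besides the shell and the picture viewer there is one more tool, called after "Emit:" in YAML: its name, and indented under it one key for each argument. send_rows: Moves the arm, as the interface text tells. Its arguments: {"type":"object","properties":{"rows":{"type":"array","items":{"type":"array","items":{"type":"array","items":{"type":"number"}}}},"grip":{"type":"number"}},"required":["rows"]}

```bash
mkdir -p pics; cat > h.py <<'E'
import numpy as np, cv2
from scipy.spatial.transform import Rotation as R
from cell import ctrl
def shot(n,f):
    s=ctrl.read_state(); im=ctrl.get_image(n)
    cv2.imwrite('pics/'+f,im['pixels'][:,:,::-1])
    if 'extrinsics' in im: E=np.array(im['extrinsics'])
    else:
        T=np.eye(4);T[:3,:3]=R.from_euler('xyz',s['tool_rot']).as_matrix();T[:3,3]=s['eef_pos'];E=T@np.array(im['mount'])
    return im,E
def ray(im,E,uv,z):
    d=np.array([(uv[0]-im['cx'])/im['fx'],-(uv[1]-im['cy'])/im['fy'],-1.]);d=E[:3,:3]@d;o=E[:3,3]
    return o+d*(z-o[2])/d[2]
def proj(im,E,p):
    c=E[:3,:3].T@(np.array(p)-E[:3,3]);return im['cx']+im['fx']*c[0]/-c[2], im['cy']-im['fy']*c[1]/-c[2]
E
python3 - <<'E'
from h import *
import pickle
for n in ['scene','side']:
    im,E=shot(n,n+'0.png'); pickle.dump((im,E),open(n+'.pkl','wb')); print(n,[k for k in im],im['fx'],im['cx'],im['cy'],E.round(2).tolist())
print(ctrl.read_state())
E
```

```text
scene ['pixels', 'fx', 'fy', 'cx', 'cy', 'extrinsics'] 464.4780660041559 277.0228346207261 206.6917673314025 [[-0.73, 0.43, -0.53, -141.84], [-0.68, -0.45, 0.58, 666.2], [0.01, 0.79, 0.62, 845.65], [0.0, 0.0, 0.0, 1.0]]
side ['pixels', 'fx', 'fy', 'cx', 'cy', 'extrinsics'] 429.2421713154152 274.9827571366935 214.9487164933896 [[0.99, 0.09, -0.11, 356.09], [-0.14, 0.52, -0.84, -1148.7], [-0.02, 0.85, 0.52, 733.9], [0.0, 0.0, 0.0, 1.0]]
{'clock': 0.1, 'qpos': array([ 1.11320146,  0.62927617,  0.03846124,  1.51827345, -0.02701016,
        0.9963189 , -0.02001246]), 'qd': array([ 0.00016754, -0.00359731,  0.0007935 , -0.00068579, -0.00257639,
       -0.00024518,  0.00131734]), 'tau': array([ 2.24062176e-03, -5.64527643e+01,  1.22993454e+00, -1.93969882e+01,
        1.11818526e-02,  5.48079508e-03,  3.23261213e-05]), 'eef_pos': array([ 248.05435841, -600.32585449,  303.06489671]), 'tool_rot': array([-3.13983530e+00,  2.05199624e-05,  3.91763437e-01]), 'force': array([ 0.28257851, -0.10265505,  0.37137209]), 'torque': array([ 0.0355194 , -0.00163765, -0.01201228]), 'gripper_force': 0.0, 'width': 85.45007858501145}
```

View pics/scene0.png

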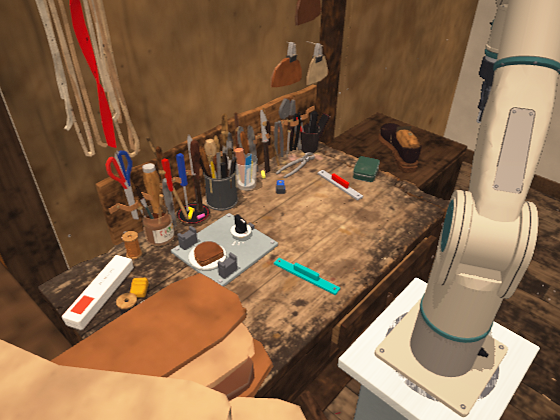

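View pics/side0.png

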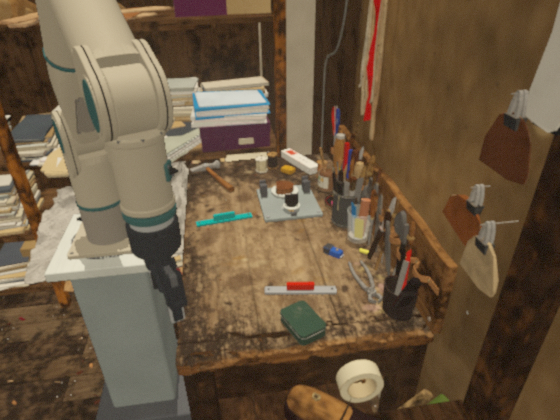

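The side view shows the steel bar with red rail at (300,289), and the teal look-alike at (224,218). In the scene view they are at (341,184) and (307,274). The white box with a red patch at scene (98,290) is not a bar. By the description I choose the steel bar. The jig is at scene (225,245), with its knob at (240,227) and heel lift at (208,253).

```bash
python3 - <<'E'
from h import *
import pickle
S={n:pickle.load(open(n+'.pkl','rb')) for n in ['scene','side']}
def comp(m,seed):
    n,l,st,c=cv2.connectedComponentsWithStats(m.astype(np.uint8));
    i=min(range(1,n),key=lambda k:np.hypot(*(c[k]-seed))-min(st[k,4],50)); return l==i
win={'scene':{'red':(341,184,20),'plate':(225,246,58)},'side':{'red':(300,287,25),'plate':(290,200,40)}}
for n,(im,E) in S.items():
    p=im['pixels'].astype(int); hsv=cv2.cvtColor(im['pixels'],cv2.COLOR_RGB2HSV).astype(int)
    U,V=np.meshgrid(range(560),range(420))
    u,v,r=win[n]['red']; w=(abs(U-u)<r)&(abs(V-v)<r)
    m=comp(w&(p[...,0]>110)&(p[...,0]>2*p[...,1]),(u,v)); rr=cv2.minAreaRect(np.argwhere(m)[:,::-1].astype(np.float32))
    b=cv2.boxPoints(rr); print(n,'red',m.sum(),rr,[ray(im,E,q,22).round(0).tolist() for q in b],ray(im,E,rr[0],20).round(1))
    u,v,r=win[n]['plate']; w=(abs(U-u)<r)&(abs(V-v)<r)
    m=comp(w&(hsv[...,1]<45)&(hsv[...,2]>90)&(p[...,2]>=p[...,0]),(u,v))
    hull=cv2.convexHull(np.argwhere(m)[:,::-1].astype(np.int32))
    ap=cv2.approxPolyDP(hull,5,True)[:,0]
    print('plate',m.sum(),[(q.tolist(),ray(im,E,q,12).round(0)[:2].tolist()) for q in ap])
    big=cv2.resize(im['pixels'][v-r:v+r,u-r:u+r,::-1],None,fx=3,fy=3)
    u,v,r=win[n]['red'];r+=15
    big2=cv2.resize(im['pixels'][v-r:v+r,u-r:u+r,::-1],(300,300))
    pad=np.zeros((max(big.shape[0],300),big.shape[1]+300,3),np.uint8);pad[:big.shape[0],:big.shape[1]]=big;pad[:300,big.shape[1]:]=big2
    cv2.imwrite(f'pics/crop_{n}.png',pad)
    globals().setdefault('P',[]).append(pad)
h=max(x.shape[0] for x in P);O=np.zeros((h,sum(x.shape[1] for x in P),3),np.uint8);x0=0
for x in P: O[:x.shape[0],x0:x0+x.shape[1]]=x;x0+=x.shape[1]
O=cv2.resize(O,None,fx=min(1,800/O.shape[1]),fy=min(1,800/O.shape[1]));cv2.imwrite('pics/crops.png',O)
E
```

```text
scene red 124 ((339.5, 180.0), (20.784751892089844, 6.365809440612793), 32.47119140625) [[553.0, -325.0, 22.0], [563.0, -356.0, 22.0], [487.0, -345.0, 22.0], [477.0, -315.0, 22.0]] [ 521.  -337.4   20. ]
plate 1 [([224, 256], [537.0, 129.0])]
side red 212 ((300.0, 285.5), (7.0, 26.0), 90.0) [[492.0, -327.0, 22.0], [556.0, -338.0, 22.0], [550.0, -363.0, 22.0], [487.0, -353.0, 22.0]] [ 521.7 -343.2   20. ]Traceback (most recent call last):
  File "<stdin>", line 15, in <module>
  File "<stdin>", line 6, in comp
ValueError: min() iterable argument is empty
```

Emit:
send_rows:
  rows:
    - [[4.5, -1.7, 0, 0, 0, 0.1], [9, -3.4, 0, 0, 0, 0.2], [13.5, -5.1, 0, 0, 0, 0.3], [18, -6.8, 0, 0, 0, 0.4], [22.5, -8.5, 0, 0, 0, 0.54], [27, -10.2, 0, 0, 0, 0.54], [31.5, -12, 0, 0, 0, 0.54], [35.1, -13.4, 0, 0, 0, 0.54], [35.1, -13.4, 0, 0, 0, 0.54], [35.1, -13.4, 0, 0, 0, 0.54]]

```text
clock: 1.1
eef_pos: [522.0, -341.7, 303.3]
tool_rot: [-3.141, 0.001, -0.145]
force: [0.1, -0.9, -0.4]
width: 85.1
gripper_force: 0.0
```

```bash
python3 - <<'E'
from h import *
import pickle
im,E=shot('wrist','w1.png'); s=ctrl.read_state(); pickle.dump((im,E),open('w1.pkl','wb'))
print(s['clock'],s['eef_pos'],s['tool_rot'],s['qpos'].round(2),np.array(im['mount']).round(2).tolist(),im['fx'],[k for k in im])
p=im['pixels'].astype(int)
m=((p[...,0]>110)&(p[...,0]>2*p[...,1])).astype(np.uint8)
c=max(cv2.findContours(m,0,2)[0],key=cv2.contourArea);rr=cv2.minAreaRect(c);print(rr,cv2.contourArea(c))
b=[ray(im,E,q,28) for q in cv2.boxPoints(rr)];print(np.round(b,1).tolist(),np.mean(b,0))
print(proj(im,E,[521,-342,28]))
E
```

```text
1.15 [ 520.82411505 -343.23956664  303.49677284] [ 3.14099998e+00  1.38473868e-03 -1.48280720e-01] [ 0.42  0.6   0.19  1.6  -0.13  0.96 -1.07] [[-0.0, 0.97, 0.26, 64.1], [1.0, -0.0, 0.0, 0.73], [0.0, 0.26, -0.97, -70.84], [0.0, 0.0, 0.0, 1.0]] 344.942229430091 ['pixels', 'fx', 'fy', 'cx', 'cy', 'mount']
((288.0, 172.0), (66.0, 10.0), 90.0) 620.0
[[557.4, -341.2, 28.0], [556.0, -351.1, 28.0], [488.7, -341.4, 28.0], [490.2, -331.1, 28.0]] [ 523.07138219 -341.20215666   28.        ]
(np.float64(289.0716597218159), np.float64(174.7023145531986))
```

View pics/w1.png

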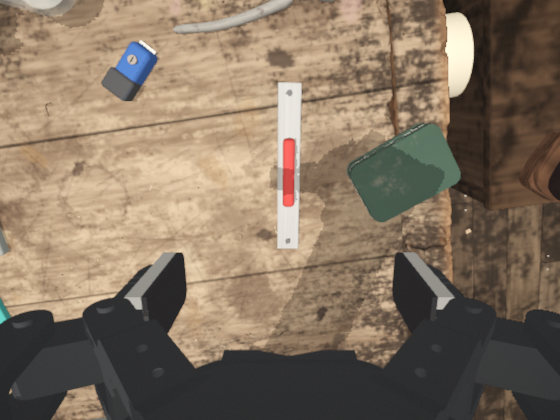

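The wrist view confirms a steel bar with a red rail centred near (289,172), lined up with the tool's x. The tin's nearest corner, (350,178), is about 60 mm from the rail, so I'll narrow the fingers before going down.

Emit:
send_rows:
  rows:
    - [[0.1, -0.1, 4, 0, 0, 0], [0.1, -0.1, 8, 0, 0, 0], [0.1, -0.1, 12, 0, 0, 0], [0.1, -0.1, 16, 0, 0, 0], [0.1, -0.1, 19.5, 0, 0, 0], [0.1, -0.1, 21, 0, 0, 0], [0.1, -0.1, 21.9, 0, 0, 0], [0.1, -0.1, 21.9, 0, 0, 0], [0.1, -0.1, 21.9, 0, 0, 0]]
  grip: 130

```text
clock: 2.05
eef_pos: [523.3, -343.0, 86.4]
tool_rot: [3.14, -0.002, -0.149]
force: [0.1, -0.5, -0.8]
width: 41.8
gripper_force: 0.0
```

Emit:
send_rows:
  rows:
    - [[0, 0, 0, 0, 0, 0], [0, 0, 0, 0, 0, 0], [0, 0, 0, 0, 0, 0], [0, 0, 0, 0, 0, 0], [0, 0, 0, 0, 0, 0], [0, 0, 0, 0, 0, 0]]
  grip: 255

```text
clock: 2.65
eef_pos: [523.4, -342.4, 86.5]
tool_rot: [3.141, -0.002, -0.148]
force: [-0.4, 0.4, 6.7]
width: 10.5
gripper_force: 61.0
```

Emit:
send_rows:
  rows:
    - [[0, 0, -3, 0, 0, 0], [0, 0, -8, 0, 0, 0], [0, 0, -13, 0, 0, 0], [0, 0, -18, 0, 0, 0], [0, 0, -21.5, 0, 0, 0], [0, 0, -21.5, 0, 0, 0], [0, 0, -21.5, 0, 0, 0]]

```text
clock: 3.35
eef_pos: [522.5, -341.8, 300.6]
tool_rot: [3.141, -0.001, -0.148]
force: [-1.3, 0.7, -3.0]
width: 10.3
gripper_force: 59.8
```

```bash
python3 - <<'E'
from h import *
import pickle
im,E=pickle.load(open('scene.pkl','rb'))
for uv,z in [((208,247),41),((240,218),69),((172,250),12),((234,212),12),((277,243),12),((222,282),12),((187,235),58),((230,258),58)]: print(uv,ray(im,E,uv,z).round(0))
im,E=pickle.load(open('side.pkl','rb'))
for uv,z in [((285,184),41),((291,195),69),((265,183),58),((305,183),58)]: print(uv,ray(im,E,uv,z).round(0))
im,E=shot('wrist','w2.png')
s=ctrl.read_state();print(s['eef_pos'],s['tool_rot'],s['width'])
a,b=[pickle.load(open(f+'.pkl','rb'))[0]['pixels'] for f in ['scene','side']]
A=cv2.resize(a[195:300,150:300],None,fx=2.6,fy=2.6,interpolation=2);B=cv2.resize(b[165:235,245:335],None,fx=4.3,fy=4.3,interpolation=2)
H=min(A.shape[0],B.shape[0]);top=np.hstack([A[:H],B[:H]])
w=cv2.resize(im['pixels'],(400,300));t=np.zeros((300,top.shape[1],3),np.uint8);t[:,:400]=w
o=np.vstack([top,t]);print(o.shape,A.shape);cv2.imwrite('pics/c2.png',o[:600,:800,::-1])
E
```

```text
(208, 247) [567. 154.  41.]
(240, 218) [566.  42.  69.]
(172, 250) [651. 207.  12.]
(234, 212) [650. -11.  12.]
(277, 243) [472.   0.  12.]
(222, 282) [474. 192.  12.]
(187, 235) [624. 172.  58.]
(230, 258) [484. 154.  58.]
(285, 184) [567. 164.  41.]
(291, 195) [565.  33.  69.]
(265, 183) [496. 151.  58.]
(305, 183) [630. 127.  58.]
[ 521.96076323 -341.3388174   299.04710567] [-3.14060571e+00  1.69461606e-03 -1.47933653e-01] 10.681795313287454
(573, 777, 3) (273, 390, 3)
```

View pics/c2.png

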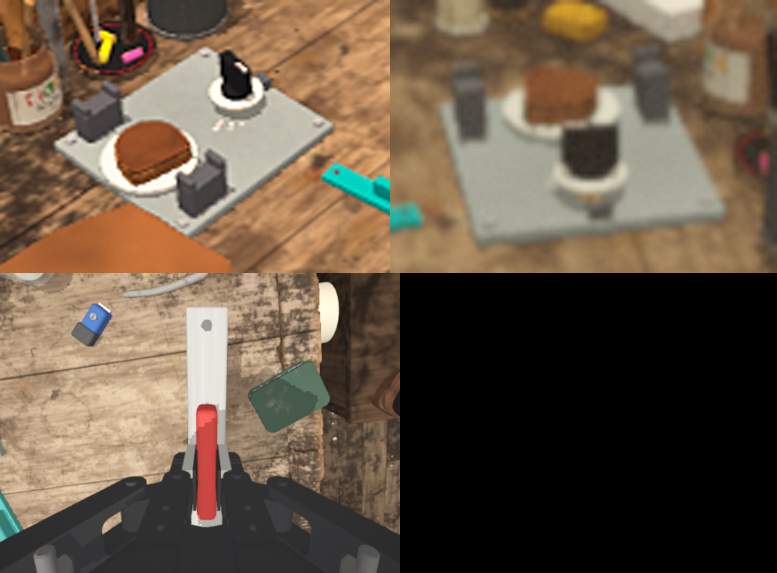

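Top-left crop: scene view of the jig with both rests, heel lift and knob. It is almost square to the world, centred near (565, 97) with the heel on the +y side. The bar is held straight. Next I carry it high over the jig, offset in y, for a closer look.

Emit:
send_rows:
  rows:
    - [[-0.5, -4, 0, 0, 0, -0.03], [-1.1, -8.7, 0, 0, 0, -0.08], [-1.7, -13.4, 0, 0, 0, -0.148], [-2.4, -18.2, 0, 0, 0, -0.148], [-3, -23, 0, 0, 0, -0.148], [-3.6, -27.8, 0, 0, 0, -0.148], [-4.2, -32.6, 0, 0, 0, -0.148], [-4.8, -37.4, 0, 0, 0, -0.148], [-5.4, -41.5, 0, 0, 0, -0.148], [-5.7, -43.5, 0, 0, 0, -0.148]]

```text
clock: 4.4
eef_pos: [528.7, 101.7, 297.7]
tool_rot: [-3.14, 0.005, 0.006]
force: [0.2, -0.6, -1.4]
width: 10.3
gripper_force: 59.8
```

Emit:
send_rows:
  rows:
    - [[0, 0, 0, 0, 0, 0], [0, 0, 0, 0, 0, 0], [0, 0, 0, 0, 0, 0]]

```text
clock: 4.7
eef_pos: [530.0, 94.9, 298.9]
tool_rot: [3.14, 0.002, -0.002]
force: [0.5, -1.6, -2.0]
width: 10.6
gripper_force: 59.8
```

```bash
python3 - <<'E'
from h import *
import pickle
im,E=shot('wrist','w3.png'); s=ctrl.read_state(); pickle.dump((im,E),open('w3.pkl','wb'))
print(s['clock'],s['eef_pos'],s['tool_rot'],s['qpos'].round(2),s['width'])
E
```

```text
4.75 [530.20781757  94.78430009 299.20314004] [ 3.14029304e+00  1.49323688e-03 -2.78872824e-03] [-0.33  0.48  0.14  1.84 -0.09  0.83 -1.72] 10.699715992706972
```

View pics/w3.png

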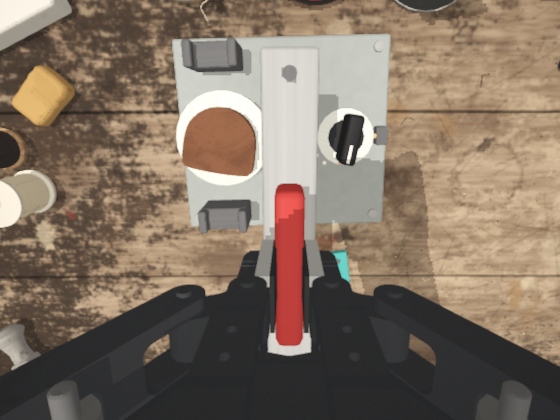

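The wrist view shows the plate corners at about (173,38), (389,34), (191,228) and (382,222). The rests are at (212,53) and (224,218), the knob at (349,138) with its white pointer at (350,154), and the held bar runs down the middle.

```bash
python3 - <<'E'
from h import *
import pickle
im,E=pickle.load(open('w3.pkl','rb'))
for uv in [(173,38),(389,34),(191,228),(382,222)]: print(uv,ray(im,E,uv,12).round(1)[:2])
p=im['pixels']
f=lambda a,b,c,d,k:cv2.resize(p[b:d,a:c],None,fx=k,fy=k,interpolation=2)
A=f(170,28,250,83,5); B=f(185,195,265,240,5); C=f(315,100,395,175,5); D=f(255,40,325,90,5)
o=np.zeros((600,800,3),np.uint8)
for I,(x,y) in [(A,(0,0)),(B,(0,280)),(C,(400,0)),(D,(400,345+35))]:
    h,w=I.shape[:2];h=min(h,600-y);w=min(w,800-x);o[y:y+h,x:x+w]=I[:h,:w]
cv2.imwrite('pics/c3.png',o[:,:,::-1])
E
```

```text
(173, 38) [658.9 204.2]
(389, 34) [662.   -1.3]
(191, 228) [467.5 201.7]
(382, 222) [473.9  -7.3]
```

View pics/c3.png

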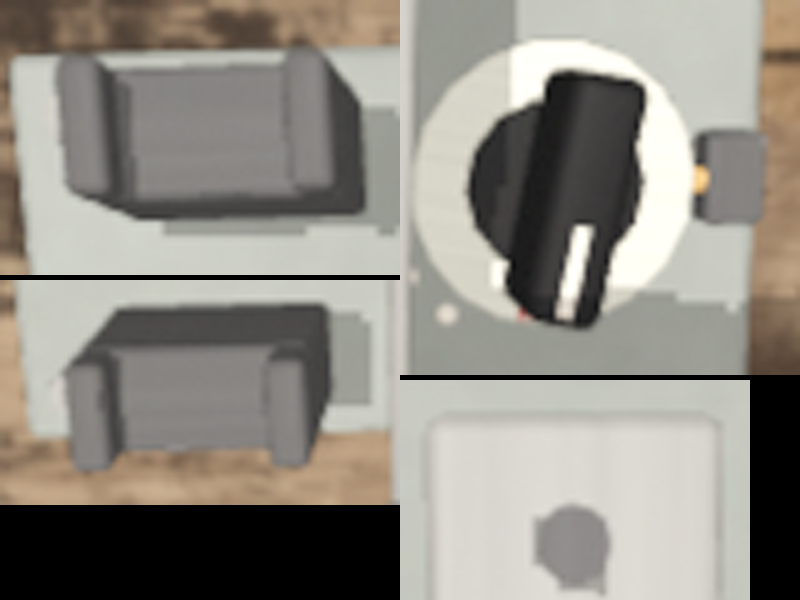

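```bash
python3 - <<'E'
from h import *
import pickle
im,E=pickle.load(open('w3.pkl','rb'))
r=lambda u,v,z:ray(im,E,(u,v),z)[:2]
a=r(209.4,52.4,58);b=r(223,221.2,58);d=a-b
print('rests',a,b,'mid',(a+b)/2,'len',np.hypot(*d),'yaw',np.arctan2(d[1],d[0]))
e=[r(315+x/5,100+y/5,69) for x,y in [(243,90),(200,325)]];d=e[0]-e[1];print('knob',r(351,140,69),'yaw',np.arctan2(d[1],d[0]),np.hypot(*d))
print('disc white',r(315+150/5,100+180/5,30))
# bar top far end corners + near rail, relative TCP z-78.5
z=299.2-78.5
f=[r(255+x/5,40+y/5,z) for x,y in [(32,35),(320,35)]];print('bar far',f, 'mid',np.mean(f,0),'len fromTCP',np.mean(f,0)-[530.2,94.8])
# rail top ends
for q in [(290,187),(289,343)]: print('rail',r(*q,z+20))
E
```

```text
rests [639.44871151 160.58884955] [490.5475549  156.94823802] mid [564.99813321 158.76854378] len 148.94565617379627 yaw 0.024444983632367037
knob [567.51502955  40.61886792] yaw -0.1336663634196376 40.49077024088871
disc white [567.90929609  39.65063474]
bar far [array([617.76560192, 105.0963944 ]), array([617.7123179 ,  82.10298227])] mid [617.73895991  93.59968833] len fromTCP [87.53895991 -1.20031167]
rail [565.01130106  93.84554236]
rail [495.45444882  94.39784939]
```

Emit:
send_rows:
  rows:
    - [[1.8, -3, 0, 0, 0, -0.028], [3.57, -6.48, 1.5, 0, 0, -0.028], [3.57, -6.48, 5, 0, 0, -0.028], [3.57, -6.48, 9, 0, 0, -0.028], [3.57, -6.48, 12, 0, 0, -0.028], [3.57, -6.48, 13.5, 0, 0, -0.028], [3.57, -6.48, 13.9, 0, 0, -0.028], [3.57, -6.48, 13.9, 0, 0, -0.028], [3.57, -6.48, 13.9, 0, 0, -0.028], [3.57, -6.48, 13.9, 0, 0, -0.028]]

```text
clock: 5.75
eef_pos: [567.0, 161.3, 162.2]
tool_rot: [-3.141, -0.002, 0.027]
force: [-0.7, -0.2, -1.6]
width: 10.1
gripper_force: 59.8
```

```bash
python3 - <<'E'
from h import *
import pickle
im,E=shot('wrist','w4.png'); s=ctrl.read_state(); pickle.dump((im,E),open('w4.pkl','wb'))
print(s['clock'],s['eef_pos'],s['tool_rot'],s['force'])
i2,E2=shot('side','s4.png');i3,E3=shot('scene','sc4.png')
for n,(i,e) in {'side4':(i2,E2),'scene4':(i3,E3)}.items(): pickle.dump((i,e),open(n+'.pkl','wb'))
A=cv2.resize(im['pixels'],(400,300));W=im['pixels'][60:240,170:400];B=cv2.resize(W,(383,300))
C=cv2.resize(i2['pixels'][150:230,235:335],(375,300),interpolation=2);D=cv2.resize(i3['pixels'][195:295,150:285],(405,300),interpolation=2)
o=np.zeros((600,800,3),np.uint8);o[:300,:400]=A;o[:300,400:783]=B;o[300:,:375]=C;o[300:,380:785]=D
cv2.imwrite('pics/c4.png',o[:,:,::-1])
E
```

```text
5.8 [566.88012538 161.4193617  162.13245501] [-3.14099822e+00 -2.18214997e-03  2.75643887e-02] [ 0.18032683  1.12849619 -1.35173749]
```

View pics/c4.png

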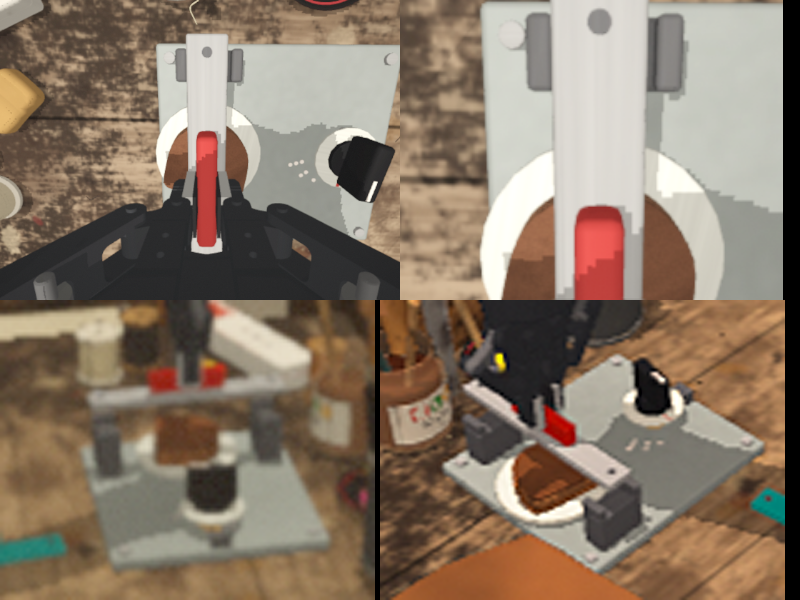

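Wrist crop at top right: the bar covers the far rest's notch almost evenly, with cheeks outer edges at about 527 and 684 and the bar at 553 to 647. The side and scene crops show it spanning both rests just above the cheeks.

```bash
python3 - <<'E'
from h import *
import pickle
im,E=pickle.load(open('w4.pkl','rb'))
p=im['pixels'].astype(int)
for v in (80,92,104): print(v,p[v,235:350].sum(1).tolist())
r=lambda u,v,z:ray(im,E,(u,v),z).round(1)[:2]
print('rest',r(170+127/1.665,91,58),r(170+284/1.665,91,58))
print('bar',r(170+153/1.665,91,83.6),r(170+247/1.665,91,83.6),'end',r(290,48,83.6))
E
```

```text
80 [646, 649, 648, 648, 647, 647, 646, 644, 639, 572, 410, 332, 372, 386, 396, 402, 402, 407, 408, 415, 418, 418, 410, 391, 360, 401, 538, 612, 644, 655, 647, 644, 646, 646, 649, 649, 648, 644, 641, 643, 643, 646, 648, 649, 652, 652, 655, 658, 659, 659, 640, 607, 576, 526, 508, 515, 485, 535, 593, 624, 642, 645, 648, 651, 655, 657, 658, 657, 655, 651, 650, 649, 648, 646, 644, 644, 646, 646, 644, 641, 636, 621, 600, 496, 313, 299, 297, 256, 202, 264, 334, 366, 388, 406, 411, 407, 406, 408, 407, 407, 407, 404, 388, 363, 328, 498, 595, 604, 603, 602, 601, 602, 604, 601, 604]
92 [631, 629, 632, 634, 636, 635, 634, 634, 634, 633, 553, 401, 367, 383, 399, 406, 408, 408, 414, 414, 412, 411, 406, 389, 363, 364, 527, 611, 638, 652, 648, 645, 647, 649, 649, 649, 648, 646, 644, 645, 644, 647, 648, 651, 652, 652, 658, 659, 660, 661, 660, 656, 651, 650, 654, 655, 655, 651, 649, 645, 644, 648, 651, 655, 656, 658, 657, 657, 654, 651, 649, 648, 648, 647, 645, 645, 649, 650, 646, 642, 634, 614, 586, 473, 308, 307, 294, 246, 216, 293, 350, 375, 396, 411, 410, 409, 407, 406, 407, 407, 402, 397, 374, 354, 336, 408, 457, 544, 597, 597, 596, 596, 595, 598, 597]
104 [634, 635, 636, 636, 636, 635, 637, 637, 634, 631, 593, 468, 361, 382, 402, 411, 411, 407, 407, 407, 405, 406, 407, 394, 367, 348, 511, 604, 630, 648, 648, 644, 646, 648, 649, 649, 648, 648, 646, 644, 645, 646, 650, 652, 652, 654, 656, 661, 663, 664, 664, 658, 653, 651, 654, 655, 655, 653, 650, 647, 645, 648, 651, 652, 655, 659, 658, 656, 654, 651, 650, 650, 648, 647, 647, 649, 652, 648, 644, 642, 632, 608, 554, 420, 302, 300, 279, 228, 216, 309, 365, 386, 408, 413, 412, 406, 405, 403, 404, 402, 399, 387, 364, 328, 391, 451, 457, 547, 598, 598, 596, 597, 595, 596, 595]
rest [639.1 183.6] [640.3 137.9]
bar [638.  174.1] [638.7 150.7] end [654.8 162.9]
```

Emit:
send_rows:
  rows:
    - [[0, 0.15, 0.5, 0, 0, 0], [0, 0.15, 1, 0, 0, 0], [0, 0.15, 1.5, 0, 0, 0], [0, 0.15, 2, 0, 0, 0], [0, 0.15, 2.4, 0, 0, 0], [0, 0.15, 2.65, 0, 0, 0], [0, 0.15, 2.8, 0, 0, 0], [0, 0.15, 2.8, 0, 0, 0], [0, 0.15, 2.8, 0, 0, 0]]

```text
clock: 6.8
eef_pos: [566.0, 159.9, 133.5]
tool_rot: [-3.142, 0.0, 0.028]
force: [-2.3, -0.9, 5.4]
width: 10.4
gripper_force: 60.7
```

Emit:
send_rows:
  rows:
    - [[0, 0, 0, 0, 0, 0], [0, 0, 0, 0, 0, 0], [0, 0, 0, 0, 0, 0], [0, 0, 0, 0, 0, 0], [0, 0, 0, 0, 0, 0], [0, 0, 0, 0, 0, 0]]
  grip: 140

```text
clock: 7.4
eef_pos: [566.3, 159.9, 132.9]
tool_rot: [-3.142, -0.0, 0.028]
force: [-0.1, 0.2, -0.2]
width: 38.5
gripper_force: 0.0
```

Emit:
send_rows:
  rows:
    - [[0, 0, -2, 0, 0, 0], [0, 0, -5, 0, 0, 0], [0, 0, -8.5, 0, 0, 0], [0, 0, -12, 0, 0, 0], [-3, 4, -15, 0, 0, 0], [-3.5, 6.5, -16.5, 0, 0, 0], [-3.5, 6.5, -16.5, 0, 0, 0], [-3.5, 6.5, -16.5, 0, 0, 0], [-3.5, 6.5, -16.5, 0, 0, 0]]

```text
clock: 8.3
eef_pos: [533.0, 95.1, 297.4]
tool_rot: [-3.141, 0.001, 0.029]
force: [-1.0, 0.5, -0.4]
width: 38.4
gripper_force: 0.0
```

```bash
python3 - <<'E'
from h import *
import pickle
im,E=shot('wrist','w5.png'); s=ctrl.read_state(); pickle.dump((im,E),open('w5.pkl','wb'))
print(s['clock'],s['eef_pos'],s['tool_rot'],s['force'],s['qpos'].round(2))
o=cv2.resize(im['pixels'][0:300,120:520],(800,600),interpolation=2)
cv2.imwrite('pics/c5.png',o[:,:,::-1])
E
```

```text
8.35 [532.93688317  95.30441709 297.09959624] [-3.14103394e+00  1.21867499e-03  2.95807926e-02] [ 0.10185052 -0.14466134 -1.25350694] [-0.32  0.48  0.13  1.83 -0.08  0.83 -1.69]
```

View pics/c5.png

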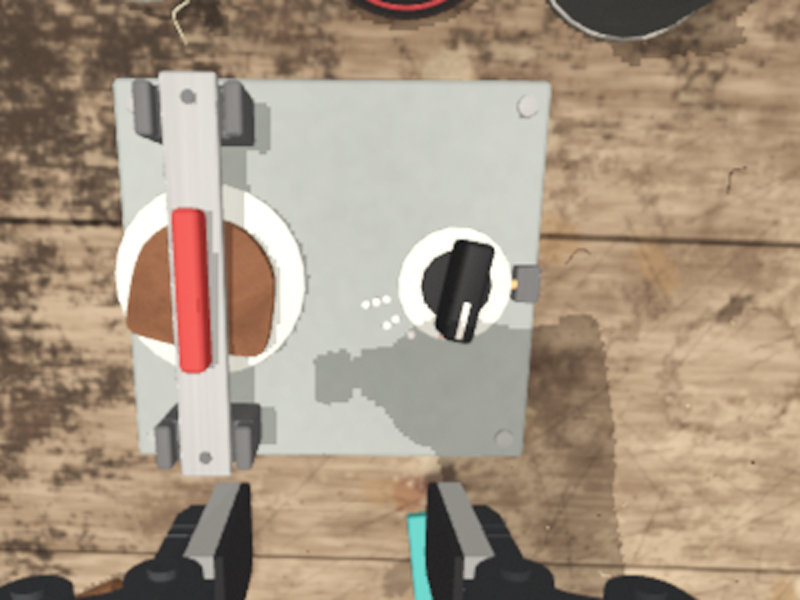

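The bar lies in both rests, its ends at about (189,72) and (206,475) in this crop. The handle is at about (467,291), with its pointer end at (463,322).

```bash
python3 - <<'E'
from h import *
import pickle
im,E=pickle.load(open('w5.pkl','rb'))
r=lambda u,v,z:ray(im,E,(120+u/2,v/2),z)[:2]
a,b=r(189,72,55),r(206,475,55);print('bar',(a+b)/2,np.arctan2(*(a-b)[::-1]),np.hypot(*(a-b)))
c,d=r(195,112,58),r(208,436,58);print('rests',(c+d)/2,np.arctan2(*(c-d)[::-1]))
p=im['pixels'].astype(int); m=(p.max(2)<75); m[:,:335]=0;m[:,372:]=0;m[:115]=0;m[175:]=0
ct=max(cv2.findContours(m.astype(np.uint8),0,2)[0],key=cv2.contourArea);print(cv2.minAreaRect(ct),cv2.boundingRect(ct))
# right edge of top face: per row max col
pts=[]
for v in range(124,166,3):
    u=np.where(m[v])[0]; pts.append(r((u.max()+.5-120)*2,v*2,69)); print(v,u.min(),u.max(),pts[-1].round(1))
q=np.array(pts[1:-2]);k=np.polyfit(q[:,0],q[:,1],1);print('slope',np.arctan(k[0]))
for uv in [(482,241),(455,341),(494,245),(475,342)]: print(r(*uv,69).round(1))
E
```

```text
bar [564.25393363 158.86560879] 0.019131872660754924 178.9474443258422
rests [566.7367545 156.5457078] 0.01853233477734082
((348.8232727050781, 144.92877197265625), (30.201560974121094, 50.248695373535156), 6.009005546569824) (335, 120, 32, 51)
124 347 366 [586.4  30.8]
127 342 365 [583.9  31.4]
130 337 365 [581.4  31.2]
133 335 364 [578.8  31.9]
136 335 363 [576.3  32.5]
139 335 364 [573.8  31.4]
142 335 364 [571.3  31.2]
145 335 364 [568.7  31. ]
148 335 363 [566.1  31.6]
151 335 361 [563.5  33.1]
154 336 359 [560.9  34.7]
157 339 358 [558.2  35.3]
160 338 357 [555.6  36. ]
163 338 356 [553.   36.6]
slope -0.12396587694262681
[589.1  35.7]
[546.1  44. ]
[587.6  30.5]
[545.9  35.2]
```

Emit:
send_rows:
  rows:
    - [[0.5, 1, 0, 0, 0, -0.14], [1, 2, 0, 0, 0, -0.28], [1.5, 3, 0, 0, 0, -0.42], [2, 4, 0, 0, 0, -0.56], [2.5, 5, 0, 0, 0, -0.7], [3.29, 5.65, 0, 0, 0, -0.84], [3.29, 5.65, 0, 0, 0, -0.98], [3.29, 5.65, 0, 0, 0, -1.12], [3.29, 5.65, 0, 0, 0, -1.26], [3.29, 5.65, 0, 0, 0, -1.4]]

```text
clock: 9.35
eef_pos: [567.5, 39.6, 296.8]
tool_rot: [-3.14, -0.001, 1.435]
force: [0.4, 0.3, -0.1]
width: 38.4
gripper_force: 0.0
```

Emit:
send_rows:
  rows:
    - [[0, 0, 0, 0, 0, -0.14], [0, 0, 0, 0, 0, -0.28], [0, 0, 0, 0, 0, -0.42], [0, 0, 0, 0, 0, -0.56], [0, 0, 0, 0, 0, -0.7], [0, 0, 0, 0, 0, -0.84], [0, 0, 0, 0, 0, -0.98], [0, 0, 0, 0, 0, -1.12], [0, 0, 0, 0, 0, -1.26], [0, 0, 0, 0, 0, -1.4]]

```text
clock: 10.35
eef_pos: [567.5, 39.6, 296.9]
tool_rot: [3.141, -0.002, 2.835]
force: [0.2, 0.2, 0.1]
width: 38.6
gripper_force: 0.0
```

Emit:
send_rows:
  rows:
    - [[0, 0, 0, 0, 0, -0.1], [0, 0, 2, 0, 0, -0.17], [0, 0, 5, 0, 0, -0.17], [0, 0, 8, 0, 0, -0.17], [0, 0, 9, 0, 0, -0.17], [0, 0, 9, 0, 0, -0.17], [0, 0, 9, 0, 0, -0.17]]

```text
clock: 11.05
eef_pos: [568.1, 39.2, 208.5]
tool_rot: [3.141, 0.001, 2.998]
force: [0.3, 0.3, -0.2]
width: 38.9
gripper_force: 0.0
```

```bash
python3 - <<'E'
from h import *
import pickle
im,E=shot('wrist','w6.png'); s=ctrl.read_state(); pickle.dump((im,E),open('w6.pkl','wb'))
print(s['clock'],s['eef_pos'],s['tool_rot'],s['force'],s['qpos'].round(2))
print('proj knob top',proj(im,E,[567.5,39.7,69]))
o=cv2.resize(im['pixels'],(800,600),interpolation=2)
cv2.imwrite('pics/c6.png',o[:,:,::-1])
E
```

```text
11.1 [568.383519    39.11095451 209.04421544] [3.14050535e+00 1.94561718e-03 2.99816022e+00] [-0.354761   -0.37508155  0.3473705 ] [ 0.27  0.7  -0.61  1.83  0.55  0.78  0.79]
proj knob top (np.float64(290.2384719746531), np.float64(214.69210246547854))
```

View pics/c6.png

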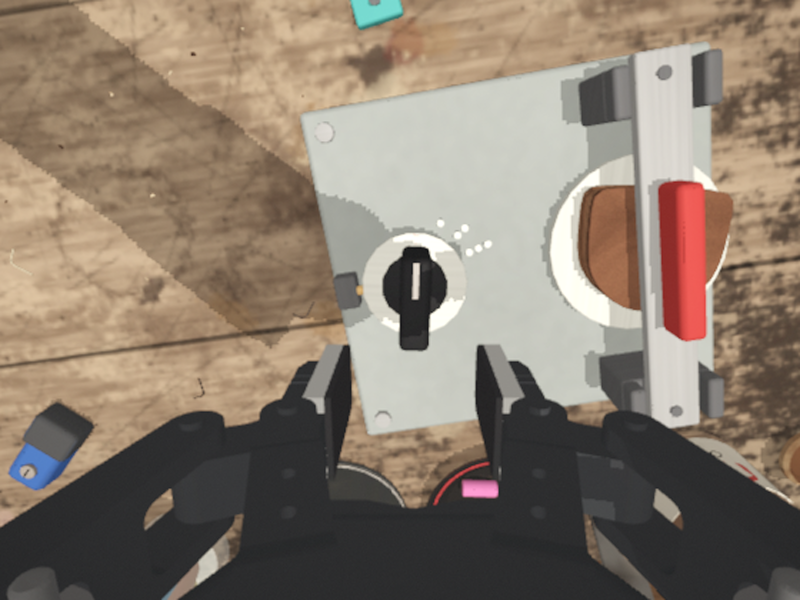

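The handle is aligned with the tool: its top is centred near (414,305), midway between the fingers. Both ends of the bar still sit in the rests.

Emit:
send_rows:
  rows:
    - [[0, 0, 3, 0, 0, 0], [0, 0, 6, 0, 0, 0], [0, 0, 8, 0, 0, 0], [0, 0, 9, 0, 0, 0], [0, 0, 9.4, 0, 0, 0], [0, 0, 9.4, 0, 0, 0], [0, 0, 9.4, 0, 0, 0]]

```text
clock: 11.8
eef_pos: [568.3, 38.6, 115.1]
tool_rot: [3.141, 0.002, 2.998]
force: [-0.7, 0.4, 0.4]
width: 38.3
gripper_force: 0.0
```

Emit:
send_rows:
  rows:
    - [[0, 0, 0, 0, 0, 0], [0, 0, 0, 0, 0, 0], [0, 0, 0, 0, 0, 0], [0, 0, 0, 0, 0, 0], [0, 0, 0, 0, 0, 0]]
  grip: 255

```text
clock: 12.3
eef_pos: [568.2, 39.8, 115.1]
tool_rot: [3.139, 0.002, 2.999]
force: [0.2, 2.8, 5.7]
width: 12.9
gripper_force: 59.5
```

```bash
python3 -c "
from h import *
s=ctrl.read_state();print({k:np.round(s[k],3) for k in ['clock','eef_pos','tool_rot','force','torque','width','gripper_force','qpos']})"
```

```text
{'clock': np.float64(12.3), 'eef_pos': array([568.161,  39.778, 115.098]), 'tool_rot': array([3.139e+00, 2.000e-03, 2.999e+00]), 'force': array([0.249, 2.818, 5.663]), 'torque': array([0.46 , 0.217, 0.031]), 'width': np.float64(12.863), 'gripper_force': np.float64(59.533), 'qpos': array([ 0.196,  0.833, -0.5  ,  1.877,  0.673,  0.603,  0.691])}
```

Emit:
send_rows:
  rows:
    - [[0, 0, 0, 0, 0, 0.08], [0, 0, 0, 0, 0, 0.16], [0, 0, 0, 0, 0, 0.24], [0, 0, 0, 0, 0, 0.32], [0, 0, 0, 0, 0, 0.4], [0, 0, 0, 0, 0, 0.43], [0, 0, 0, 0, 0, 0.43], [0, 0, 0, 0, 0, 0.43]]

```text
clock: 13.1
eef_pos: [568.2, 39.8, 115.1]
tool_rot: [3.139, 0.001, 2.569]
force: [-0.9, 3.3, 7.3]
width: 13.1
gripper_force: 59.6
```

```bash
python3 -c "
from h import *
s=ctrl.read_state();print({k:np.round(s[k],3) for k in ['clock','eef_pos','tool_rot','force','torque','width','gripper_force','qpos']})"
```

```text
{'clock': np.float64(13.1), 'eef_pos': array([568.166,  39.823, 115.113]), 'tool_rot': array([3.139e+00, 1.000e-03, 2.569e+00]), 'force': array([-0.872,  3.283,  7.336]), 'torque': array([ 0.471,  0.203, -0.043]), 'width': np.float64(13.128), 'gripper_force': np.float64(59.622), 'qpos': array([ 0.128,  0.812, -0.39 ,  1.879,  0.547,  0.555,  0.374])}
```

Emit:
send_rows:
  rows:
    - [[0, 0, 0, 0, 0, 0.07], [0, 0, 0, 0, 0, 0.14], [0, 0, 0, 0, 0, 0.21], [0, 0, 0, 0, 0, 0.28], [0, 0, 0, 0, 0, 0.35], [0, 0, 0, 0, 0, 0.35], [0, 0, 0, 0, 0, 0.35]]

```text
clock: 13.8
eef_pos: [568.1, 39.8, 115.1]
tool_rot: [3.139, 0.0, 2.219]
force: [-0.7, 2.9, 7.1]
width: 12.8
gripper_force: 59.6
```

```bash
python3 -c "
from h import *
s=ctrl.read_state();print({k:np.round(s[k],3) for k in ['eef_pos','tool_rot','force','torque','width']})"
```

```text
{'eef_pos': array([568.138,  39.8  , 115.129]), 'tool_rot': array([3.139, 0.   , 2.219]), 'force': array([-0.731,  2.923,  7.149]), 'torque': array([ 0.466,  0.253, -0.113]), 'width': np.float64(12.829)}
```

Emit:
send_rows:
  rows:
    - [[0, 0, 0, 0, 0, 0.07], [0, 0, 0, 0, 0, 0.14], [0, 0, 0, 0, 0, 0.21], [0, 0, 0, 0, 0, 0.28], [0, 0, 0, 0, 0, 0.35], [0, 0, 0, 0, 0, 0.35], [0, 0, 0, 0, 0, 0.35], [0, 0, 0, 0, 0, 0.35]]

```text
clock: 14.6
eef_pos: [568.1, 39.9, 115.1]
tool_rot: [3.139, -0.001, 1.869]
force: [-1.0, 3.1, 6.6]
width: 13.2
gripper_force: 59.7
```

```bash
python3 - <<'E'
from h import *
import pickle
s=ctrl.read_state();print({k:np.round(s[k],3) for k in ['clock','eef_pos','tool_rot','force','torque','width','gripper_force','qpos']})
im,E=shot('wrist','w7.png');i2,E2=shot('scene','sc7.png')
o=np.zeros((600,800,3),np.uint8);o[:300,:400]=cv2.resize(im['pixels'],(400,300))
o[:300,400:]=cv2.resize(im['pixels'][60:260,150:417],(400,300));o[300:,:405]=cv2.resize(i2['pixels'][195:295,150:285],(405,300),interpolation=2)
i3,E3=shot('side','s7.png');o[300:,410:785]=cv2.resize(i3['pixels'][150:230,235:335],(375,300),interpolation=2)
cv2.imwrite('pics/c7.png',o[:,:,::-1])
E
```

```text
{'clock': np.float64(14.6), 'eef_pos': array([568.125,  39.879, 115.107]), 'tool_rot': array([ 3.139e+00, -1.000e-03,  1.869e+00]), 'force': array([-0.988,  3.072,  6.564]), 'torque': array([0.578, 0.352, 0.003]), 'width': np.float64(13.218), 'gripper_force': np.float64(59.652), 'qpos': array([ 0.016,  0.79 , -0.211,  1.882,  0.313,  0.499, -0.112])}
```

View pics/c7.png

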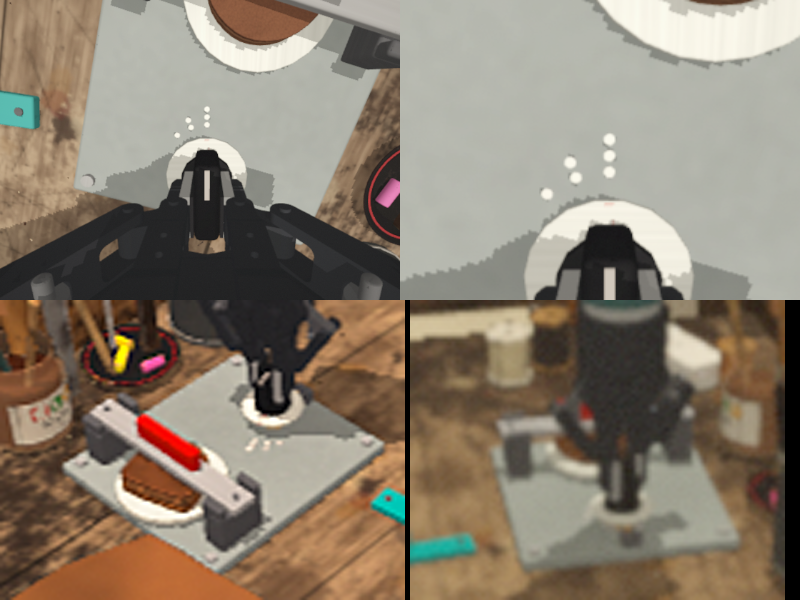

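The pointer at x≈609 lines up with the column of three dots at x≈609, and the bar is still seated in both rests. I'm handing the job in.

```bash
python3 -c "
from h import *
print(ctrl.finish_job())"
```

```text
the job is handed in; nothing more can be done
None
```

The job is handed in: in the last pictures the steel bar lay centred in both rests, released, and the gripper was still holding the knob handle with its pointer on the three dots (about 1.30 rad); I got no verdict back.

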